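Clear the tube, then hold the spring clip open around the glaze card

ROBOT

A 6-joint arm with a two-finger parallel gripper is mounted at the origin on the work surface. World frame = base frame: x ahead of the robot, y to its left, z up, the work surface at z = 0. Lengths are in m, angles in rad, forces in N, time in s.
With the tool pointing down it reaches from about 0.3 to 0.875 m from the base axis. Payload 6.4 kg.
Tool frame: the origin (TCP) lies midway between the tips of the shut fingers; the grasp point (between the pads) lies 19 mm behind it; z points along the fingers, y is the direction in which the jaws open and shut (so a half turn about z gives the same grasp; the last joint's range is limited). The gripper opens to 85 mm and grips with 20 to 120 N. Pads are 22 mm wide; open, the fingers measure 114 mm over their backs; the gripper's body (76 mm by 85 mm) begins 54 mm behind the grasp point. The pads swing forward as they close: fully open they stand 13 mm farther back than shut.
Start: joints at [-1.444, 0.181, 1.607, -0, 1.354, -0.206], TCP at [0.188, -0.543, 0.231] pointing down, gripper open.
Joint ranges: [-2.99, 2.99], [-0.89, 2.07], [0.3, 2.58], [-1.14, 4.28], [0, 2.63], [-3.12, 3.12]. Speed limits (rad/s): [2.57, 2.57, 3.01, 3.14, 3.14, 3.14].

INTERFACE

Orientations are given as a unit quaternion [w, x, y, z].
In Python, from rig import readout, vision, sign_off gives the robot as it stands.
- The arm moves only by the shell command python3 -m creep 'ROWS' [OPENING] [FORCE]. ROWS is JSON, a list that holds one entry, the list of rows, each a list of 6 numbers: the shift along the tool's x, y, z each as a share of 0.1 m, from -1 to 1, then the turn, a rotation vector about the tool's x, y, z each as a share of 180 degrees, from -1 to 1. In form: [[[tx, ty, tz, ax, ay, az], ...]]. A call has exactly 8 rows; each row shifts and turns the commanded pose from where the row before left it, along the tool's axes as they then stand; what a row does not reach is not made up. A row lasts 1/10 s, in which the tool goes at most 50 mm and 8.59 degrees, less where a joint would pass 70% of its speed; a pose out of reach is approached as far as the arm can. A call with a number of a shift or a turn outside -1 to 1 is refused whole. A call with a gripper value outside its range is refused whole. OPENING is the closure, from 0 (fully open) to 1 (shut), set as the call begins (- or left out, the last holds). The fingers move at their own pace and stop on an object; FORCE is the grip in N (left out, the last holds). Time passes only in rows, so rows that do not move let the fingers close, or fill a call up. It gives the time, the measured TCP pose, the force and the opening at its end, in the units of the state.
- readout.observe(): the state, without advancing time (a new reading comes with each control period).
- vision.camera(name): name is "scene" or "top"; returns (picture, depth): 480x640x3 uint8, red, green, blue; 480x640 float32, m along the optical axis (not along the pixel's ray), 0 where there is no reading.
- vision.get_calibration(name): a dict with "intrinsics" (3x3 intrinsics, pixels), "R" (3x3) and "t" (3): a world point X has camera coordinates R X + t. Camera axes: x right, y down, z forward; pixel columns grow to the right and rows downward; lengths in m; the calibration is good to about 2 mm. A picture is of the moment at which its call begins. get_calibration takes no time and is no camera call.
- sign_off(): hands the job in, once; it reports no verdict.
The state is a dict: "time_s": time; "joint_positions": joint angles; "joint_vel": joint speeds; "effort": joint torques, N m; "ee_pos": TCP position; "tool_rot": TCP orientation; "wrist_force": force on the tool from outside, world axes, zero at the start; "wrist_torque": the same for the moment, N m; "width": opening from 0.0 (shut) to 1.0 (fully open).
Only numpy, scipy, OpenCV 4.12 (cv2) and the standard library are available. Lean on these libraries where they do the work, as an engineer would, in place of code of your own. Each camera call takes 0.05 s, during which the arm holds its last target.

TASK

The sample tube in the rack's middle hole is in the way of a clip: move it to the empty end hole, pushed fully down and let go. Then squeeze the wooden spring clip open, lift it off its steel strip, and bring it over the middle of the top edge of the card standing in the rack, one jaw hanging down on each side by about a centimetre, wide open and touching neither the card nor the rack. Finish while still holding the clip squeezed open there, so that I can slip a second card in, and leave the other tube, the jar, the cone and the tong where they are.

Things in the scene. Friction and masses are not known exactly. Their poses are not given: they have to be found in the camera images.
- rack: fixed wooden rack, 80 (x) x 170 (y) x 45 high mm; origin at the centre of its underside. Three holes, 22.5 mm wide and 30 mm deep, with 2 mm chamfers, in a row along its y at x = -18 mm: y = -60 (empty), 0 (holds the tube to be moved) and +60 mm (holds the other tube). An upright card stands behind the row, see card_edge
- hole_middle (a point): centre of the mouth of the rack's middle hole, where the tube to be moved stands; axes as the rack's
- hole_free (a point): centre of the mouth of the rack's empty end hole, 45 mm above the work surface; axes as the rack's
- card_edge (a point): middle of the top edge of the stiff cardboard card fixed upright in the rack: 3 mm thick (x), 110 mm wide (along y), its top edge 90 mm above the work surface; the row of holes is 26 mm off on its -x side; axes as the rack's
- tube_center (a point): the tube to be moved: white, round, 20 mm diameter, a 17 mm diameter cork stopper as its top 14 mm, 110 mm tall overall, about 40 g, foot chamfered; this point is on its axis half-way up, 55 mm above the foot; z along the tube. At the start it stands on the floor of the middle hole, its top 125 mm above the work surface
- tube_foot (a point): centre of the foot of the tube to be moved; fully down it is 30 mm below the hole's mouth
- keeper: fixed clip keeper: dark wooden block 70 x 80 x 22 mm high with an upright steel strip, 3 mm thick (x) and 70 mm wide (along y), its top edge 88 mm above the work surface; origin at the centre of the underside
- clip_pivot (a point): pale wooden spring clip, 26 mm wide (y), 85 mm tall, 55 g, astride the keeper's strip, jaws down, held by its spring. Two halves (-x, +x) swing on a pin along y; this point is the pin's middle, axes as the -x half's (x across the strip, z up). Above it two flat handles, 5 mm thick, spread in a V to 37 mm up, 43 mm over their outsides there; squeezing them together along x opens the jaws
- tip_a (a point): lower end of the clip's -x half's jaw, on its inner face, middle of its width: 47 mm below the pivot and, at the start, 14 mm below the top of the strip; fully open 45 mm below the pivot
- tip_b (a point): lower end of the +x half's jaw, on its inner face, middle of its width
- clip_jaw (a joint): opening angle between the clip's halves, rad: about 0 on the strip (tips 3 mm apart), -0.06 shut, 0.66 fully open (handles about parallel, 19 mm over their outsides; tips about 33 mm apart). A spring of 0.35 N m/rad shuts it: about 5 N on each handle near its end at the start, 12 N fully open
- spare_center (a point): the other tube, same size and look, in the rack's other end hole; to be left alone; this point is half-way up its axis
- jar_center (a point): glass jar, 68 mm diameter, 95 mm tall, to be left alone; centre half-way up
- cone_center (a point): white ceramic test cone, 30 mm wide at the foot, 65 mm tall, to be left alone; centre half-way up
- tong_center (a point): stainless tong lying along its y, 165 mm long, 14 mm wide, 24 mm high, to be left alone; middle of its length, 10 mm up
- tray: fixed bamboo mat tray, 150 x 240 mm, with two copper-red tiles on it, 17 mm high in all; not part of the job; origin at the centre of the underside

How it is judged:
On the way, in this order (a step that is already met when the one before it is completed fails the run):
1. the tube stands fully down in the empty end hole and is let go (horizontal distance between tube_foot and hole_free below 0.006 m and angle between tube_foot's own z axis and vertical below 0.12 rad and z of tube_foot in the frame of hole_free below -0.026 m and contact force between the fingers and tube below 0.1 N), for 0.3 s.
2. the clip is squeezed open and lifted clear of its keeper (value of joint clip_jaw above 0.35 rad and contact force between the fingers and clip above 2 N and contact force between clip and keeper below 0.2 N and contact force between clip and rack below 0.2 N and distance of clip_pivot from where it was at the start of the episode above 0.03 m), for 0.2 s.
At the end, for the whole second after the job is handed in: Tube let go, upright, foot 26+ mm below the end hole's mouth. Fingers hold the clip (2+ N) at rest, open 0.35+ rad, touching neither card, rack nor keeper; tips on opposite sides of the card, 4+ mm from its mid-plane, 5 to 32 mm below its edge, within 25 mm of its middle (all of step 1 and value of joint clip_jaw above 0.35 rad and contact force between the fingers and clip above 2 N and contact force between clip and keeper below 0.2 N and contact force between clip and rack below 0.2 N and ((x of tip_a in the frame of card_edge below -0.004 m and x of tip_b in the frame of card_edge above 0.004 m) or (x of tip_b in the frame of card_edge below -0.004 m and x of tip_a in the frame of card_edge above 0.004 m)) and z of tip_a in the frame of card_edge between -0.032 and -0.005 m and y of tip_a in the frame of card_edge between -0.025 and 0.025 m and z of tip_b in the frame of card_edge between -0.032 and -0.005 m and y of tip_b in the frame of card_edge between -0.025 and 0.025 m and linear speed of clip below 0.03 m/s); the arm keeps its last pose, push and grip.
It fails at once if the glass jar is moved more than 25 mm (distance of jar_center from where it was at the start of the episode above 0.025 m).
It fails at once if the test cone is moved more than 25 mm (distance of cone_center from where it was at the start of the episode above 0.025 m).
It fails at once if the tong is moved more than 25 mm (distance of tong_center from where it was at the start of the episode above 0.025 m).
It fails at once if the other tube is moved more than 25 mm (distance of spare_center from where it was at the start of the episode above 0.025 m).
It also fails if it takes over 48 s, if anything falls off the work surface, if the arm or the gripper's body presses on something with over 40 N, if the wrist force passes 120 N, or if a joint passes its speed limit or range.

## Working session

There is one attempt and no reset: what is moved stays moved. The work goes in short steps, Python scripts to look and compute and a shell command to move; the robot and the scene stay as the last step left them, time stands still between calls to the robot, and variables do not carry over. Pictures are saved under pics/ and viewed, and the job is handed in when it is done.

```bash
mkdir -p pics; ls
python3 - <<'E'
from rig import readout, vision
import cv2,numpy as np
print(readout.observe())
for n in("scene","top"):
    p,d=vision.camera(n); cv2.imwrite(f"pics/{n}0.png",p[:,:,::-1]); np.save(f"pics/{n}0d.npy",d)
    c=vision.get_calibration(n); print(n,c)
E
```

```text
pics
{'time_s': 0.0, 'joint_positions': array([-1.44431441e+00,  1.81566972e-01,  1.60801341e+00, -2.97208192e-05,
        1.35378591e+00, -2.06310269e-01]), 'joint_vel': array([ 0.00121143, -0.00203975, -0.00064078,  0.0001172 ,  0.00097007,
        0.00020686]), 'effort': array([-8.83848497e-04, -4.44882452e+01, -3.51338267e+01, -3.33305370e-04,
        8.83927132e-03,  6.90312618e-06]), 'ee_pos': array([ 0.1877734 , -0.54288886,  0.23036696]), 'tool_rot': array([-8.86690700e-04,  9.86187163e-01,  1.65632406e-01,  2.08897469e-05]), 'wrist_force': array([-0.1428916 , -0.03292643, -0.19993989]), 'wrist_torque': array([-0.04381559, -0.01792866,  0.01932811]), 'width': 0.9995778459276236}
scene {'intrinsics': array([[476.89357996,   0.        , 318.52164695],
       [  0.        , 476.89357996, 233.66237617],
       [  0.        ,   0.        ,   1.        ]]), 'R': array([[-7.01351626e-01,  7.12815347e-01, -4.22482133e-04],
       [ 5.24650573e-01,  5.15811569e-01, -6.77259331e-01],
       [-4.82542924e-01, -4.75218588e-01, -7.35744263e-01]]), 't': array([ 0.441064  , -0.28817488,  1.49814983])}
top {'intrinsics': array([[548.4072886 ,   0.        , 308.24719317],
       [  0.        , 548.4072886 , 235.92561367],
       [  0.        ,   0.        ,   1.        ]]), 'R': array([[ 0.00178249, -0.99985791, -0.01676268],
       [-0.98579142,  0.00105862, -0.16797071],
       [ 0.16796458,  0.01682391, -0.98564946]]), 't': array([0.02232529, 0.65588627, 1.27157819])}
```

View pics/scene0.png

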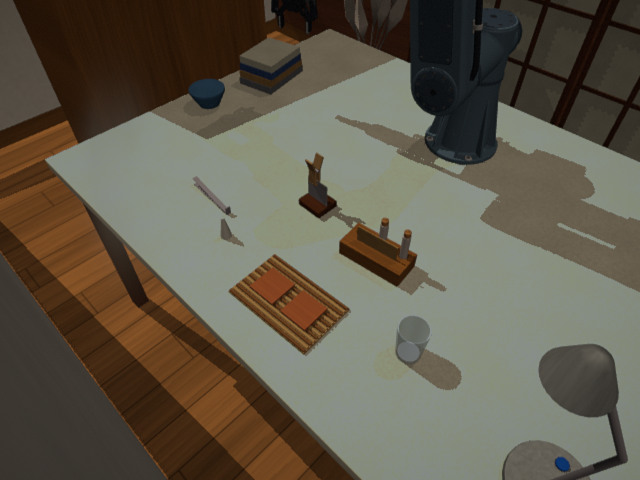

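View pics/top0.png

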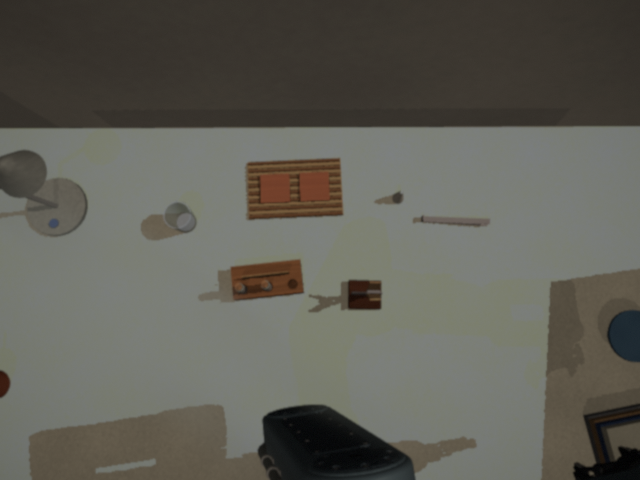

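```bash
cat > h.py <<'E'
import cv2,numpy as np
from rig import readout, vision
C={n:vision.get_calibration(n) for n in("scene","top")}
def ray(n,u,v):
    c=C[n];d=np.linalg.inv(c["intrinsics"])@np.array([u,v,1.]);R=c["R"]
    return -R.T@c["t"],R.T@d
def plane(n,u,v,z):
    o,d=ray(n,u,v);return o+d*(z-o[2])/d[2]
def tri(uv1,uv2):
    o1,d1=ray("scene",*uv1);o2,d2=ray("top",*uv2)
    A=np.stack([d1,-d2],1);s=np.linalg.lstsq(A,o2-o1,rcond=None)[0]
    a,b=o1+d1*s[0],o2+d2*s[1];return (a+b)/2,np.linalg.norm(a-b)
def proj(n,X):
    c=C[n];p=c["intrinsics"]@(c["R"]@np.asarray(X,float)+c["t"]);return p[:2]/p[2]
def zoom(n,p,u0,v0,w,h,f,name):
    cv2.imwrite(name,cv2.resize(p[v0:v0+h,u0:u0+w,::-1],None,fx=f,fy=f,interpolation=cv2.INTER_CUBIC))
E
python3 - <<'E'
from h import *
p=cv2.imread("pics/scene0.png")[:,:,::-1]; zoom("s",np.clip(p*1.6,0,255).astype(np.uint8),290,145,130,145,4,"pics/s0z.png")
p=cv2.imread("pics/top0.png")[:,:,::-1]; zoom("t",np.clip(p*1.6,0,255).astype(np.uint8),220,250,180,70,4,"pics/t0z.png")
E
```

```text
(no output)
```

View pics/s0z.png

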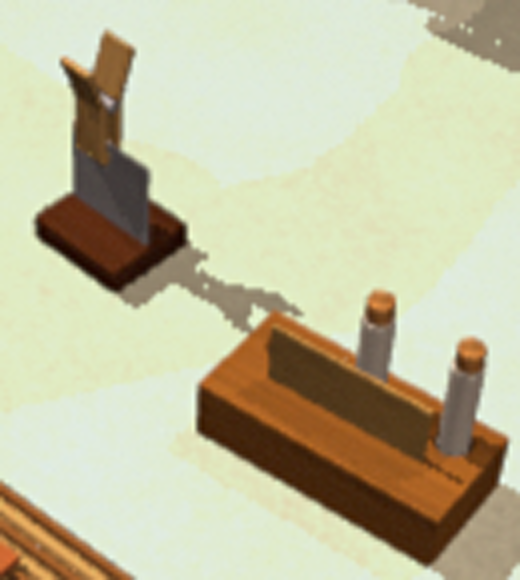

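View pics/t0z.png

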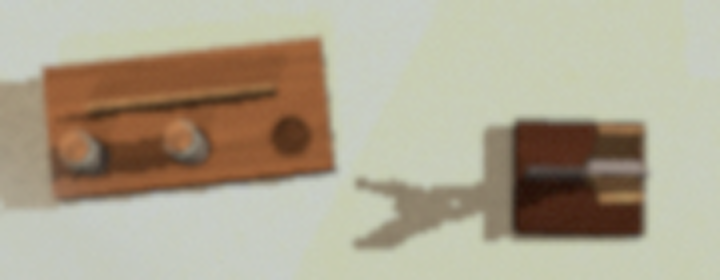

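Run:
```python
from h import *
T=lambda x,y:(220+(x+.5)/4-.5,250+(y+.5)/4-.5)
S=lambda x,y:(290+(x+.5)/4-.5,145+(y+.5)/4-.5)
P=lambda n,uv,z:np.round(plane(n,*uv,z)[:2]*1000,1)
print("rack corners",[P("top",T(*c),.045) for c in((44,68),(320,38),(334,170),(56,198))])
print("rack scene",[P("scene",S(*c),.045) for c in((275,313),(505,437),(435,515),(200,385))])
print("card top",[P("top",T(*c),.09) for c in((90,110),(276,91))],"scene",[P("scene",S(*c),.09) for c in((271,330),(440,410))])
print("hole",P("top",T(291,135),.045))
print("corks",[P("top",T(*c),.125) for c in((76,142),(182,136))],[P("scene",S(*c),.125) for c in((381,297),(471,346))])
print("keeper top",[P("top",T(*c),.022) for c in((514,121),(643,122),(643,236),(515,236))])
print("strip",[P("top",T(*c),.088) for c in((525,172),)])
print("handles",[P("top",T(*c),.158) for c in((621,128),(621,197))])
print("pin",P("top",T(615,168),.121), "scene strip", [P("scene",S(*c),.088) for c in((150,172),)])
# masks
p=cv2.imread("pics/top0.png");hsv=cv2.cvtColor(p,cv2.COLOR_BGR2HSV)
d=np.load("pics/top0d.npy")
print("depth z along", [ (round(float(d[int(v),int(u)]),3)) for u,v in (T(180,60),T(182,136),T(621,128),T(621,197))])
# point cloud by depth
n="top";c=C[n];vv,uu=np.mgrid[250:320,220:400]
D=d[250:320,220:400];o=np.stack([(uu-c["intrinsics"][0,2])/c["intrinsics"][0,0]*D,(vv-c["intrinsics"][1,2])/c["intrinsics"][1,1]*D,D],-1)
X=(o-c["t"])@c["R"]
z=X[...,2]
rk=(z>.04)&(z<.05);q=X[rk][:,:2].astype(np.float32);print("rack top rect",cv2.minAreaRect(q*1000),len(q))
t=(z>.119)&(z<.13);print("tops");
m,l,st,ce=cv2.connectedComponentsWithStats((z>.115).astype(np.uint8))
for i in range(1,m): print(X[l==i].mean(0).round(4),X[l==i].min(0).round(4),X[l==i].max(0).round(4),st[i,4])
cd=(z>.08)&(z<.1);m,l,st,ce=cv2.connectedComponentsWithStats(cd.astype(np.uint8))
for i in range(1,m): print("80-100",X[l==i].mean(0).round(4),X[l==i].min(0).round(4),X[l==i].max(0).round(4),st[i,4])
```

```text
rack corners [array([582.5, 210.7]), array([600.7,  43.5]), array([521. ,  34.8]), array([504.1, 201.5])]
rack scene [array([521.6,  34.8]), array([502.8, 199. ]), array([578. , 205.6]), array([599. ,  42.4])]
card top [array([552.7, 176. ]), array([563.9,  67.6])] scene [array([568.2,  69. ]), array([548. , 178.7])]
hole [541.9  60.7]
corks [array([531.3, 178.7]), array([534.7, 118.7])] [array([530.8, 117.2]), array([525.3, 177.4])]
keeper top [array([552.5, -74.6]), array([ 551.9, -153.3]), array([ 482.8, -151.9]), array([482.7, -74.5])]
strip [array([517., -77.])]
handles [array([ 536.5, -125.6]), array([ 498.8, -124.9])]
pin [ 517.1 -125.7] scene strip [array([516.4, -79.7])]
depth z along [1.326, 1.242, 1.204, 1.197]
rack top rect ((556.4200439453125, 65.65664672851562), (88.46104431152344, 287.545654296875), 2.582906723022461) 1826
tops
[4.3290e-01 2.0000e-04 1.3639e+00] [4.3290e-01 2.0000e-04 1.3639e+00] [4.3290e-01 2.0000e-04 1.3639e+00] 1
[4.3290e-01 2.0000e-04 1.3639e+00] [4.3290e-01 2.0000e-04 1.3639e+00] [4.3290e-01 2.0000e-04 1.3639e+00] 1
[4.3290e-01 2.0000e-04 1.3639e+
[... 5001 characters left out ...]
-04 1.3639e+00] 1
[4.3290e-01 2.0000e-04 1.3639e+00] [4.3290e-01 2.0000e-04 1.3639e+00] [4.3290e-01 2.0000e-04 1.3639e+00] 1
80-100 [0.5615 0.1222 0.0891] [0.5547 0.069  0.0806] [0.5674 0.1766 0.0966] 80
80-100 [0.526  0.1726 0.0904] [0.5198 0.1705 0.0808] [0.5351 0.1765 0.0998] 10
80-100 [0.5306 0.1144 0.0883] [0.5258 0.1112 0.0804] [0.5372 0.1207 0.0977] 7
80-100 [0.5198 0.1835 0.0998] [0.5198 0.1835 0.0998] [0.5198 0.1835 0.0998] 1
80-100 [ 0.5195 -0.0936  0.087 ] [ 0.5182 -0.1122  0.082 ] [ 0.5212 -0.0798  0.0916] 25
80-100 [ 0.5184 -0.1477  0.0892] [ 0.5184 -0.1489  0.0886] [ 0.5185 -0.1465  0.0898] 2
80-100 [ 0.512  -0.1125  0.0807] [ 0.512  -0.1125  0.0807] [ 0.512  -0.1125  0.0807] 1
```

```bash
python3 -m creep '[[[0,0,0,0,0,0.036],[0.1,-0.15,0,0,0,0.036],[0.26,-0.389,0,0,0,0],[0.26,-0.389,0,0,0,0],[0.26,-0.389,0,0,0,0],[0.26,-0.389,0,0,0,0],[0.26,-0.389,0,0,0,0],[0.26,-0.389,0,0,0,0]]]' 0.48 30
```

```text
time_s: 0.9
ee_pos: [0.3249, -0.2761, 0.231]
tool_rot: [-0.0, 0.999, 0.053, -0.0]
wrist_force: [0.8, -0.4, -0.3]
width: 0.523
```

```bash
python3 -m creep '[[[0.26,-0.389,0,0,0,0],[0.26,-0.389,0,0,0,0],[0.26,-0.389,0,0,0,0],[0.26,-0.389,0,0,0,0],[0.26,-0.389,0,0,0,0],[0.26,-0.389,0,0,0,0],[0.26,-0.389,0,0,0,0],[0.26,-0.389,0,0,0,0]]]'
cat >> h.py <<'E'
def st(tgt=None,yaw=None):
    from scipy.spatial.transform import Rotation as Ro
    s=readout.observe();w=s["tool_rot"];R=Ro.from_quat([w[1],w[2],w[3],w[0]]).as_matrix()
    print("t",round(s["time_s"],2),"p",s["ee_pos"].round(4),"yaw",round(np.degrees(np.arctan2(R[1,0],R[0,0])),2),"zax",R[:,2].round(3),"w",round(s["width"],3),"F",s["wrist_force"].round(1),"q6",s["joint_positions"][5].round(2))
    if tgt is not None: print("tool delta /0.1:",(R.T@(np.array(tgt)-s["ee_pos"])/.1).round(3))
    if yaw is not None: print("az:",round(-(yaw-np.degrees(np.arctan2(R[1,0],R[0,0])))/180,4))
E
python3 -c "
from h import *
st([.5338,.1195,.231],6.2)"
```

```text
time_s: 1.7
ee_pos: [0.4987, 0.0557, 0.2311]
tool_rot: [0.0, 0.999, 0.053, -0.0]
wrist_force: [1.2, -0.8, 0.2]
width: 0.517
t 1.7 p [0.4987 0.0557 0.2311] yaw 6.13 zax [-0. -0. -1.] w 0.517 F [ 1.2 -0.8  0.2] q6 1.34
tool delta /0.1: [ 0.417 -0.597  0.   ]
az: -0.0004
```

```bash
python3 -m creep '[[[0.2,-0.3,0,0,0,0],[0.2,-0.29,0,0,0,0],[0,0,0,0,0,0],[0,0,0,0,0,0],[0,0,0,0,0,0],[0,0,0,0,0,0],[0,0,0,0,0,0],[0,0,0,0,0,0]]]'
python3 - <<'E'
from h import *
st([.5338,.1195,.076],6.2)
for n,b in(("scene",(330,130,110,150)),("top",(200,210,150,110))):
    p,d=vision.camera(n); zoom(n,np.clip(p*1.6,0,255).astype(np.uint8),*b,4,f"pics/{n}1.png")
E
```

```text
time_s: 2.5
ee_pos: [0.5318, 0.1158, 0.2315]
tool_rot: [0.0, 0.999, 0.053, 0.0]
wrist_force: [-0.7, 1.0, -0.3]
width: 0.518
t 2.5 p [0.5318 0.1158 0.2315] yaw 6.04 zax [ 0. -0. -1.] w 0.518 F [-0.7  1.  -0.3] q6 1.46
tool delta /0.1: [ 0.023 -0.035  1.555]
az: -0.0009
```

View pics/scene1.png

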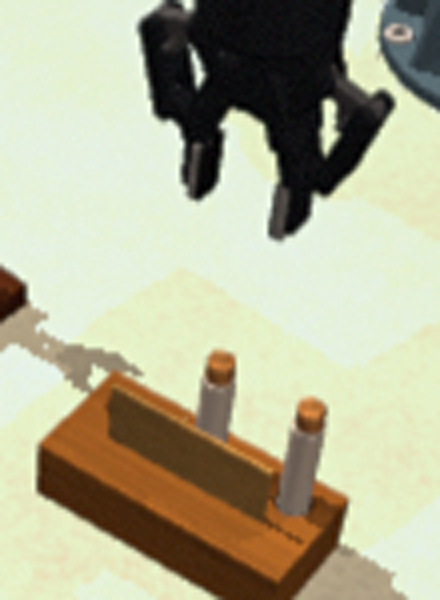

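View pics/top1.png

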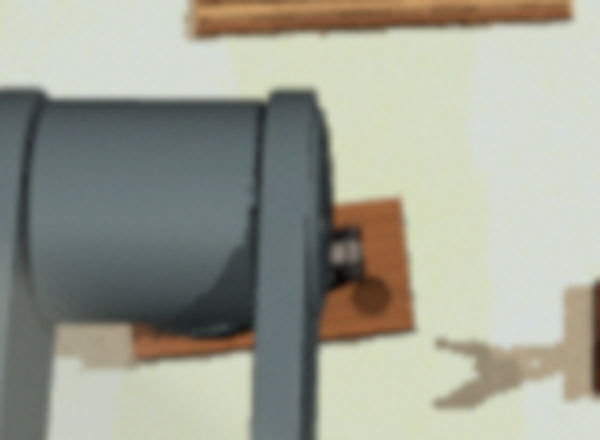

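```bash
python3 -m creep '[[[0.023,-0.035,0.1,0,0,-0.0009],[0,0,0.25,0,0,0],[0,0,0.3,0,0,0],[0,0,0.3,0,0,0],[0,0,0.25,0,0,0],[0,0,0.2,0,0,0],[0,0,0.155,0,0,0],[0,0,0,0,0,0]]]'
python3 - <<'E'
from h import *
st([.5338,.1195,.076],6.2)
for n,b in(("scene",(330,130,110,150)),):
    p,d=vision.camera(n); zoom(n,np.clip(p*1.6,0,255).astype(np.uint8),*b,4,f"pics/{n}2.png")
E
```

```text
time_s: 3.4
ee_pos: [0.5365, 0.1206, 0.0769]
tool_rot: [-0.0, 0.999, 0.054, 0.003]
wrist_force: [0.7, -0.4, 9.3]
width: 0.518
t 3.4 p [0.5365 0.1206 0.0769] yaw 6.23 zax [ 0.005  0.001 -1.   ] w 0.518 F [ 0.7 -0.4  9.3] q6 1.47
tool delta /0.1: [-0.028  0.008  0.009]
az: 0.0002
```

View pics/scene2.png

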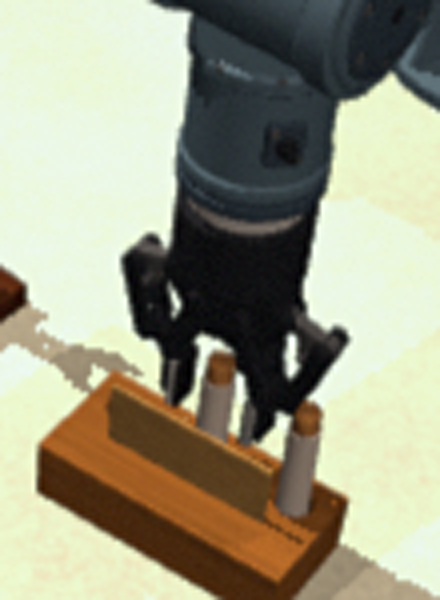

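```bash
python3 -m creep '[[[0,0,0,0,0,0],[0,0,0,0,0,0],[0,0,0,0,0,0],[0,0,0,0,0,0],[0,0,0,0,0,0],[0,0,0,0,0,0],[0,0,0,0,0,0],[0,0,0,0,0,0]]]' 1 40
python3 - <<'E'
from h import *
st([.5338,.1195,.076],6.2)
for n,b in(("scene",(330,130,110,150)),):
    p,d=vision.camera(n); zoom(n,np.clip(p*1.6,0,255).astype(np.uint8),*b,4,f"pics/{n}3.png")
E
```

```text
time_s: 4.25
ee_pos: [0.5362, 0.1205, 0.0777]
tool_rot: [0.0, 0.998, 0.055, 0.003]
wrist_force: [0.6, 0.0, 12.0]
width: 0.224
t 4.25 p [0.5362 0.1205 0.0777] yaw 6.28 zax [ 0.005  0.    -1.   ] w 0.224 F [ 0.6  0.  12. ] q6 1.47
tool delta /0.1: [-0.025  0.007  0.017]
az: 0.0004
```

View pics/scene3.png

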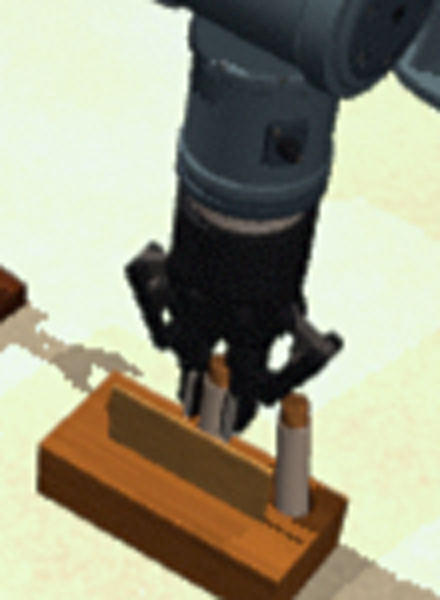

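Run:
```python
from h import *
for z in(.1,.125,.14,.16,.18): print(z,(proj("scene",[.529,.182,z])-[330,130])*4)
Z=lambda x,y:(330+(x+.5)/4-.5,130+(y+.5)/4-.5)
for c in((294,398),(310,402),(293,408)): print(plane("scene",*Z(*c),.125).round(4))
```

```text
0.1 [305.96141686 441.9854437 ]
0.125 [312.02298843 412.11466634]
0.14 [315.76154077 393.69147963]
0.16 [320.86985977 368.5182291 ]
0.18 [326.12499752 342.62147144]
[0.5271 0.1669 0.125 ]
[0.5233 0.1752 0.125 ]
[0.5336 0.1712 0.125 ]
```

```bash
python3 -m creep '[[[0,0,-0.03,0,0,0],[0,0,-0.07,0,0,0],[0,0,-0.1,0,0,0],[0,0,-0.1,0,0,0],[0,0,-0.1,0,0,0],[0,0,-0.07,0,0,0],[0,0,0,0,0,0],[0,0,0,0,0,0]]]'
python3 - <<'E'
from h import *
st([.5427,.0609,.124],6.2)
for n,b in(("scene",(330,130,110,150)),):
    p,d=vision.camera(n); zoom(n,np.clip(p*1.6,0,255).astype(np.uint8),*b,4,f"pics/{n}4.png")
E
```

```text
time_s: 5.1
ee_pos: [0.5334, 0.1204, 0.1227]
tool_rot: [-0.0, 0.999, 0.055, -0.0]
wrist_force: [-0.8, -0.7, -1.2]
width: 0.222
t 5.1 p [0.5334 0.1204 0.1227] yaw 6.28 zax [-0.  0. -1.] w 0.222 F [-0.8 -0.7 -1.2] q6 1.47
tool delta /0.1: [ 0.028  0.601 -0.013]
az: 0.0004
```

View pics/scene4.png

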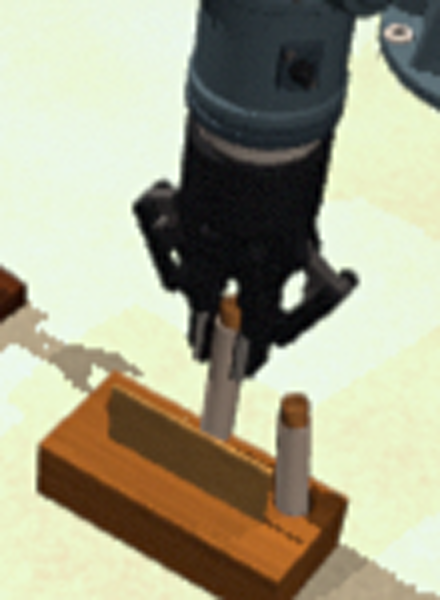

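```bash
python3 -m creep '[[[0.028,0.05,-0.02,0,0,0],[0,0.15,0,0,0,0],[0,0.15,0,0,0,0],[0,0.15,0,0,0,0],[0,0.1,0,0,0,0],[0,0,0,0,0,0],[0,0,0,0,0,0],[0,0,0,0,0,0]]]'
python3 - <<'E'
from h import *
st([.5427,.0609,.124],6.2)
for n,b in(("scene",(330,140,90,130)),("top",(240,230,130,80))):
    p,d=vision.camera(n); zoom(n,np.clip(p*1.6,0,255).astype(np.uint8),*b,6 if n=="top" else 4,f"pics/{n}5.png")
    cv2.imwrite(f"pics/{n}5raw.png",p[:,:,::-1])
E
```

```text
time_s: 5.95
ee_pos: [0.543, 0.0612, 0.1247]
tool_rot: [-0.0, 0.999, 0.055, -0.0]
wrist_force: [0.2, 0.7, -0.4]
width: 0.222
t 5.95 p [0.543  0.0612 0.1247] yaw 6.27 zax [-0.  0. -1.] w 0.222 F [ 0.2  0.7 -0.4] q6 1.36
tool delta /0.1: [-0.003  0.003  0.007]
az: 0.0004
```

View pics/scene5.png

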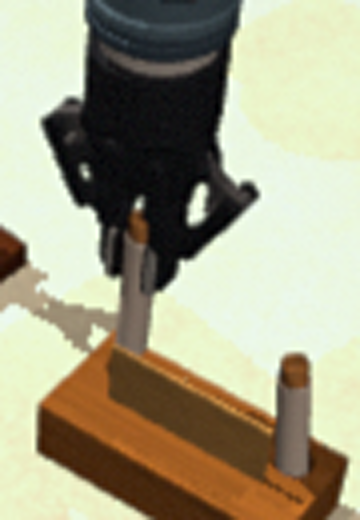

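View pics/top5.png

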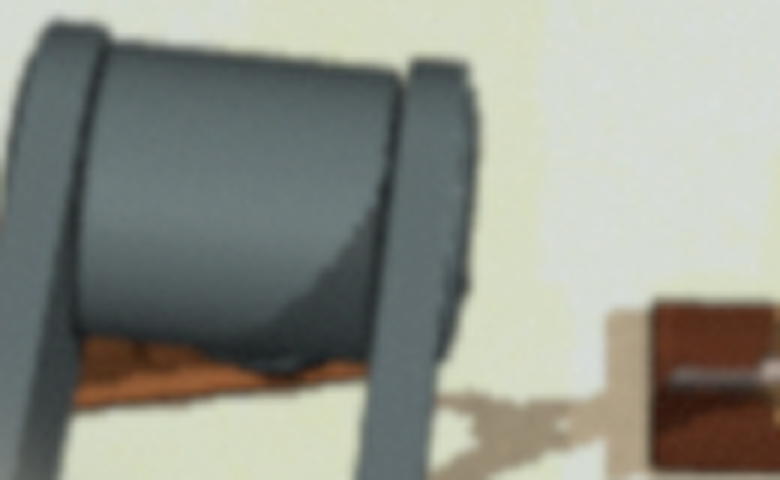

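Run:
```python
from h import *
p=cv2.imread("pics/scene5raw.png").astype(int)
for v in range(195,232):
    print(v,' '.join("%3d/%3d"%(p[v,u].mean(),p[v,u,2]-p[v,u,0]) for u in range(353,376)))
for z in(.06,.08,.1,.12,.14,.16,.17): print(z,proj("scene",[.542,.0605,z]).round(1))
```

```text
195 147/  5  88/  4  28/ -1   7/ -3   9/ -1  10/  0  10/  1  10/ -2   8/  3  23/ 25  46/ 50  49/ 52  43/ 48  26/ 25   9/  0   9/ -3   8/ -3  10/ -1  10/ -2  10/  1  10/ -2   8/  2   5/ -2
196 150/  7 139/  5  58/  3  11/  0  15/  1  25/  3  10/  0   7/ -1   9/  1  17/ 21  37/ 42  47/ 50  51/ 55  37/ 41  13/  9   5/  0   7/  0  12/  0   9/ -1   9/ -2  10/  1   8/  0   7/ -2
197 150/  6 148/  6  54/  1  16/ -1  41/  5  55/  7  26/  4  11/  0  22/  7  21/ 23  33/ 39  42/ 47  47/ 49  36/ 38  14/  7   8/ -2   9/ -1   6/ -1  10/ -1   9/ -4  11/ -1  11/  0  10/ -2
198 150/  7 148/  6  51/  1  18/  1  45/  7  46/  5  17/  1  13/  2  43/ 12  29/ 22  32/ 36  40/ 44  44/ 50  37/ 36  11/ 10   5/ -2   7/ -1   8/ -4   9/ -1  10/ -2   7/ -1  10/  0  10/ -1
199 149/  8 145/  9  50/  3  24/  3  45/  5  30/  4   9/  1  13/  3  49/ 12  47/ 21  34/ 30  38/ 43  45/ 51  37/ 36  12/  9   7/ -2   7/ -1   7/ -3   9/ -1   8/ -1   9/ -2   9/ -2   9/  1
200 148/  7 122/  8  40/  2  26/  2  44/  5  23/  1   7/  1  11/  1  44/ 11  59/ 16  49/ 23  46/ 32  47/ 43  32/ 28   8/  6   6/ -1   7/ -1   7/ -3  11/ -1   7/
[... 5287 characters left out ...]
/ 22
229  59/ 79  59/ 79  59/ 77  57/ 74  45/ 57  35/ 37  36/ 35  37/ 35  40/ 37  50/ 46  62/ 54  74/ 64  69/ 68  61/ 78  60/ 82  62/ 81  69/ 74  83/ 60 102/ 47 126/ 31 142/ 21 143/ 18 144/ 18
230  62/ 82  62/ 80  61/ 80  54/ 71  38/ 48  35/ 35  35/ 35  37/ 34  35/ 36  37/ 35  40/ 38  50/ 49  67/ 66  77/ 74  69/ 77  61/ 80  59/ 82  62/ 81  68/ 76  84/ 61 101/ 48 126/ 33 141/ 22
231  62/ 81  63/ 81  63/ 79  47/ 63  33/ 39  34/ 32  33/ 34  36/ 33  35/ 33  34/ 34  37/ 33  34/ 35  44/ 43  58/ 53  69/ 67  72/ 76  66/ 77  61/ 81  60/ 82  63/ 81  70/ 73  85/ 59 114/ 40
0.06 [361.2 228.2]
0.08 [361.7 222.5]
0.1 [362.3 216.7]
0.12 [362.8 210.7]
0.14 [363.4 204.6]
0.16 [364.  198.2]
0.17 [364.3 195. ]
```

Run:
```python
from h import *
p=cv2.imread("pics/scene0.png").astype(int)
for z in(.085,.095,.105,.12): print(z,proj("scene",[.5362,.1205,z]).round(1))
for v in range(222,236):
    print(v,' '.join("%3d/%3d"%(p[v,u].mean(),p[v,u,2]-p[v,u,0]) for u in range(377,392)))
```

```text
0.085 [382.8 232.7]
0.095 [383.2 229.8]
0.105 [383.6 226.8]
0.12 [384.3 222.3]
222 136/ 18 136/ 18 137/ 18 134/ 19  77/ 29  44/ 46  54/ 61  66/ 70  71/ 76  67/ 73  48/ 57  64/ 31 132/ 20 137/ 19 137/ 16
223 137/ 17 137/ 15 138/ 19 131/ 21  71/ 31  34/ 37  36/ 44  44/ 49  48/ 53  46/ 52  36/ 43  60/ 25 132/ 20 138/ 16 141/  6
224 136/ 17 137/ 18 137/ 18 112/ 21  79/ 32  37/ 32  33/ 39  38/ 46  41/ 47  40/ 47  40/ 37  73/ 23 135/ 15 142/  5 141/  1
225 136/ 20 136/ 18 135/ 17  98/ 19  88/ 24  54/ 28  39/ 33  39/ 44  43/ 46  43/ 45  50/ 33  81/ 17 139/  5 144/  2 142/  0
226 137/ 19 138/ 17 137/ 16  91/ 17  75/ 19  96/ 25  79/ 26  58/ 29  58/ 32  61/ 33  67/ 23  75/ 13 139/  4 141/  5 141/  4
227 136/ 18 138/ 16 138/  8  82/ 14  63/ 17  73/ 18  68/ 18  73/ 20  76/ 18  67/ 21  64/ 17  80/ 12 139/  6 142/  5 141/  5
228 140/  7 140/  7 130/  9  74/ 15  59/ 16  59/ 15  61/ 15  66/ 17  67/ 16  65/ 16  62/ 16  83/ 10 138/  8 141/  7 140/  7
229 141/  4 141/  6 127/  9  73/ 15  58/ 16  59/ 15  61/ 14  62/ 16  65/ 16  65/ 17  65/ 15  96/ 10 139/  7 141/  8 140/  8
230 142/  4 141/  7 125/ 10  71/ 15  58/ 16  59/ 15  60/ 16  63/ 16  64/ 17  63/ 16  67/ 14 114/  8 140/  6 141/  7 139/ 10
231 141/  6 141/  8 114/ 12  69/ 16  57/ 15  58/ 15  60/ 14  63/ 16  66/ 17  62/ 16  67/ 15 118/  8 139/  8 140/  9 140/ 10
232 114/ 32 136/ 12  99/ 14  65/ 16  57/ 16  60/ 14  62/ 15  64/ 15  66/ 17  62/ 17  70/ 12 134/  6 141/  6 141/  7 140/  8
233  79/ 69 100/ 44  87/ 18  64/ 15  58/ 15  58/ 15  61/ 16  65/ 17  65/ 16  63/ 15  81/ 11 140/  4 142/  5 140/  7 138/ 10
234  66/ 85  72/ 75  72/ 21  62/ 15  59/ 14  59/ 15  63/ 16  64/ 16  65/ 17  63/ 16  84/ 11 139/  2 142/  4 139/  7 140/ 10
235  65/ 82  65/ 78  66/ 20  60/ 14  58/ 15  59/ 15  62/ 16  64/ 16  64/ 17  65/ 16  97/  8 140/  4 142/  4 139/  8 139/  8
```

```bash
python3 -m creep '[[[0.01,-0.002,0,0,0,0],[0.01,0,0.02,0,0,0],[0,0,0.05,0,0,0],[0,0,0.05,0,0,0],[0,0,0.05,0,0,0],[0,0,0.05,0,0,0],[0,0,0.03,0,0,0],[0,0,0,0,0,0]]]'
python3 - <<'E'
from h import *
st([.5427,.0609,.124],6.2)
for n,b in(("scene",(330,140,90,130)),):
    p,d=vision.camera(n); zoom(n,np.clip(p*1.6,0,255).astype(np.uint8),*b,4,f"pics/{n}6.png")
    cv2.imwrite(f"pics/{n}6raw.png",p[:,:,::-1])
E
```

```text
time_s: 6.85
ee_pos: [0.5444, 0.0612, 0.099]
tool_rot: [0.0, 0.999, 0.055, -0.001]
wrist_force: [-1.4, -1.5, -0.6]
width: 0.219
t 6.85 p [0.5444 0.0612 0.099 ] yaw 6.26 zax [-0.002 -0.    -1.   ] w 0.219 F [-1.4 -1.5 -0.6] q6 1.36
tool delta /0.1: [-0.018  0.001 -0.25 ]
az: 0.0004
```

View pics/scene6.png

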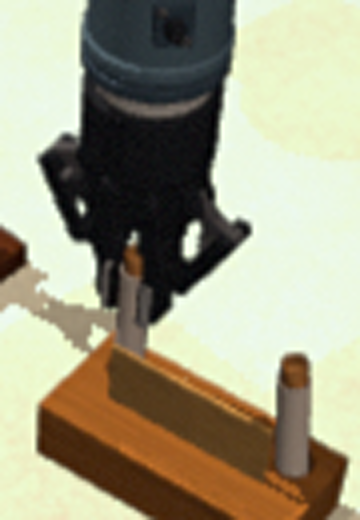

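```bash
python3 -m creep '[[[0,0,0.02,0,0,0],[0,0,0.03,0,0,0],[0,0,0.04,0,0,0],[0,0,0.04,0,0,0],[0,0,0.03,0,0,0],[0,0,0.03,0,0,0],[0,0,0.01,0,0,0],[0,0,0,0,0,0]]]'
python3 - <<'E'
from h import *
st([.5427,.0609,.076],6.2)
E
```

```text
time_s: 7.7
ee_pos: [0.5447, 0.061, 0.0792]
tool_rot: [0.0, 0.999, 0.055, -0.001]
wrist_force: [-2.5, -3.7, 1.1]
width: 0.22
t 7.7 p [0.5447 0.061  0.0792] yaw 6.27 zax [-0.001 -0.    -1.   ] w 0.22 F [-2.5 -3.7  1.1] q6 1.36
tool delta /0.1: [-0.02  -0.001  0.032]
az: 0.0004
```

```bash
python3 -m creep '[[[0,0,0.01,0,0,0],[0,0,0.01,0,0,0],[0,0,0.01,0,0,0],[0,0,0.01,0,0,0],[0,0,0,0,0,0],[0,0,0,0,0,0],[0,0,0,0,0,0],[0,0,0,0,0,0]]]'
python3 - <<'E'
from h import *
st([.5427,.0609,.076],6.2)
E
```

```text
time_s: 8.5
ee_pos: [0.5456, 0.0607, 0.0775]
tool_rot: [0.001, 0.998, 0.055, 0.0]
wrist_force: [-9.0, -4.7, 17.2]
width: 0.222
t 8.5 p [0.5456 0.0607 0.0775] yaw 6.29 zax [ 0.001 -0.001 -1.   ] w 0.222 F [-9.  -4.7 17.2] q6 1.36
tool delta /0.1: [-0.029 -0.005  0.015]
az: 0.0005
```

```bash
python3 -m creep '[[[0,0,-0.01,0,0,0],[0,0,0,0,0,0],[0,0,0,0,0,0],[0,0,0,0,0,0],[0,0,-0.1,0,0,0],[0,0,-0.3,0,0,0],[0,0,-0.4,0,0,0],[0,0,-0.3,0,0,0]]]' 0.48
python3 - <<'E'
from h import *
st()
for n,b in(("scene",(330,140,90,130)),):
    p,d=vision.camera(n); zoom(n,np.clip(p*1.6,0,255).astype(np.uint8),*b,4,f"pics/{n}7.png")
E
```

```text
time_s: 9.3
ee_pos: [0.5457, 0.0614, 0.1896]
tool_rot: [0.0, 0.999, 0.055, 0.001]
wrist_force: [0.6, -0.7, -0.8]
width: 0.517
t 9.3 p [0.5457 0.0614 0.1896] yaw 6.27 zax [ 0.002 -0.    -1.   ] w 0.517 F [ 0.6 -0.7 -0.8] q6 1.36
```

View pics/scene7.png

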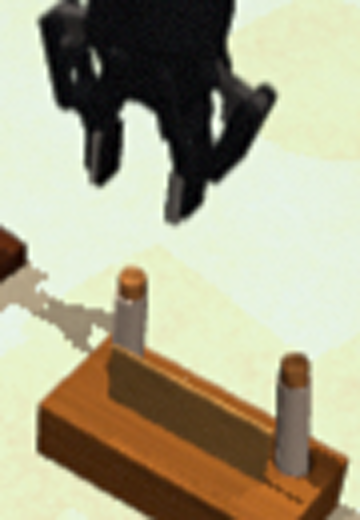

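```bash
python3 -m creep '[[[0,0.1,-0.05,0,0,-0.03],[0,0.2,-0.1,0,0,-0.042],[0,0.2,-0.1,0,0,-0.042],[0,0.2,-0.1,0,0,-0.042],[0,0,0,0,0,-0.042],[0,0,0,0,0,-0.042],[0,0,0,0,0,-0.042],[0,0,0,0,0,-0.042]]]' 0.3
python3 - <<'E'
from h import *
print(plane("scene",330+131.5/4-.4,140+272.5/4-.4,.125))
st([.5173,-.1253,.2],90.3)
E
```

```text
time_s: 10.15
ee_pos: [0.5659, -0.005, 0.2222]
tool_rot: [0.0, 0.844, 0.536, 0.0]
wrist_force: [-0.2, 0.9, -0.8]
width: 0.7
[0.53910181 0.05645518 0.125     ]
t 10.15 p [ 0.5659 -0.005   0.2222] yaw 64.89 zax [ 0.  0. -1.] w 0.7 F [-0.2  0.9 -0.8] q6 0.22
tool delta /0.1: [-1.296  0.071  0.222]
az: -0.1412
```

```bash
python3 -m creep '[[[0,0,0,0,0,-0.045],[0,0,0,0,0,-0.045],[-0.1,-0.03,0,0,0,-0.045],[-0.3,-0.12,0,0,0,0],[-0.35,-0.14,0,0,0,0],[-0.3,-0.12,0,0,0,0],[-0.15,-0.07,0,0,0,0],[0,0,0,0,0,0]]]' 0.3
python3 - <<'E'
from h import *
st([.5173,-.1253,.2],90.3)
for n,b in(("scene",(270,100,110,120)),("top",(300,230,100,80))):
    p,d=vision.camera(n); zoom(n,np.clip(p*1.6,0,255).astype(np.uint8),*b,5,f"pics/{n}8.png")
E
```

```text
time_s: 10.95
ee_pos: [0.5135, -0.1253, 0.2223]
tool_rot: [0.0, 0.715, 0.699, -0.0]
wrist_force: [0.3, -0.1, 0.9]
width: 0.694
t 10.95 p [ 0.5135 -0.1253  0.2223] yaw 88.72 zax [ 0.    -0.001 -1.   ] w 0.694 F [ 0.3 -0.1  0.9] q6 -0.44
tool delta /0.1: [0.001 0.038 0.223]
az: -0.0088
```

View pics/scene8.png

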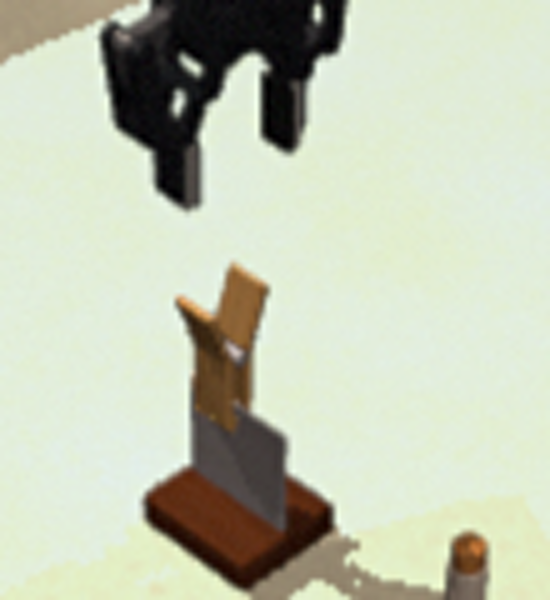

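View pics/top8.png

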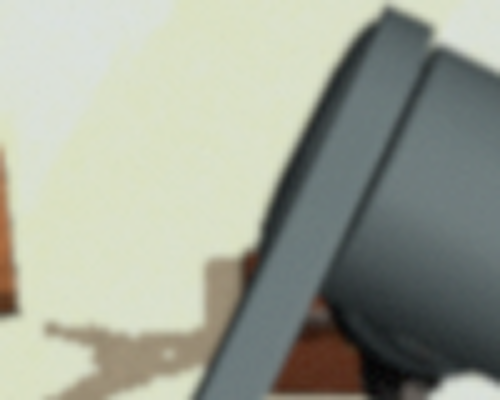

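```bash
python3 -m creep '[[[0,0.02,0,0,0,-0.008],[0,0.018,0.05,0,0,0],[0,0,0.15,0,0,0],[0,0,0.2,0,0,0],[0,0,0.2,0,0,0],[0,0,0.15,0,0,0],[0,0,0.1,0,0,0],[0,0,0.05,0,0,0]]]' 0.3
python3 - <<'E'
from h import *
st([.5173,-.1253,.132],90.3)
for n,b in(("scene",(270,100,110,120)),):
    p,d=vision.camera(n); zoom(n,np.clip(p*1.6,0,255).astype(np.uint8),*b,5,f"pics/{n}9.png")
E
```

```text
time_s: 11.85
ee_pos: [0.5176, -0.1227, 0.1305]
tool_rot: [-0.001, 0.705, 0.709, -0.0]
wrist_force: [0.4, 0.3, 0.9]
width: 0.702
t 11.85 p [ 0.5176 -0.1227  0.1305] yaw 90.38 zax [-0.002  0.001 -1.   ] w 0.702 F [0.4 0.3 0.9] q6 -0.46
tool delta /0.1: [-0.026 -0.003 -0.015]
az: 0.0005
```

View pics/scene9.png

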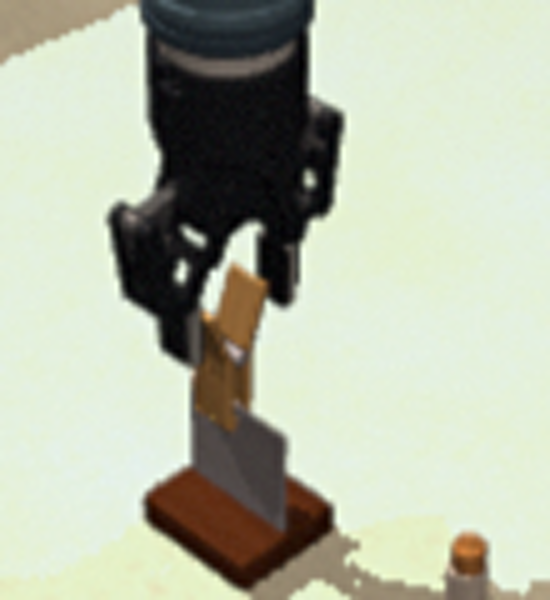

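```bash
python3 -m creep '[[[-0.026,0,-0.01,0,0,0],[0,0,0,0,0,0],[0,0,0,0,0,0],[0,0,0,0,0,0],[0,0,0,0,0,0],[0,0,0,0,0,0],[0,0,0,0,0,0],[0,0,0,0,0,0]]]' 0.55 40
python3 -m creep '[[[0,0,0,0,0,0],[0,0,0,0,0,0],[0,0,0,0,0,0],[0,0,0,0,0,0],[0,0,0,0,0,0],[0,0,0,0,0,0],[0,0,0,0,0,0],[0,0,0,0,0,0]]]' 1 40
python3 - <<'E'
from h import *
st([.5173,-.1253,.132],90.3)
for n,b in(("scene",(270,100,110,120)),):
    p,d=vision.camera(n); zoom(n,np.clip(p*1.6,0,255).astype(np.uint8),*b,5,f"pics/{n}10.png")
E
```

```text
time_s: 12.7
ee_pos: [0.5179, -0.1261, 0.1328]
tool_rot: [-0.0, 0.705, 0.709, -0.0]
wrist_force: [-0.5, -0.0, -0.6]
width: 0.447
time_s: 13.5
ee_pos: [0.5179, -0.1261, 0.1328]
tool_rot: [-0.0, 0.705, 0.709, -0.0]
wrist_force: [-0.5, 0.2, -0.6]
width: 0.188
t 13.5 p [ 0.5179 -0.1261  0.1328] yaw 90.33 zax [-0.  0. -1.] w 0.188 F [-0.5  0.2 -0.6] q6 -0.47
tool delta /0.1: [ 0.008 -0.006  0.008]
az: 0.0002
```

View pics/scene10.png

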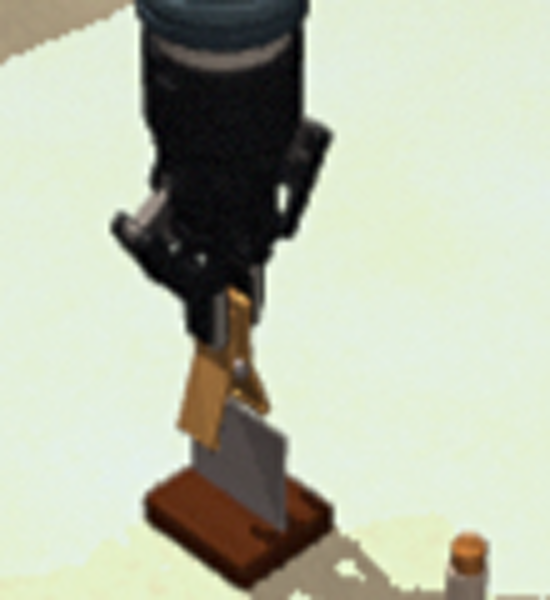

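```bash
python3 -m creep '[[[0,0,-0.01,0,0,0],[0,0,-0.03,0,0,0],[0,0,-0.06,0,0,0],[0,0,-0.1,0,0,0],[0,0,-0.12,0,0,0],[0,0,-0.12,0,0,0],[0,0,-0.1,0,0,0],[0,0,-0.06,0,0,0]]]' 1 45
python3 - <<'E'
from h import *
st([.5173,-.1253,.132],90.3)
for n,b in(("scene",(270,80,110,140)),("top",(300,230,100,80))):
    p,d=vision.camera(n); zoom(n,np.clip(p*1.6,0,255).astype(np.uint8),*b,5 if n=="top" else 4,f"pics/{n}11.png")
E
```

```text
time_s: 14.35
ee_pos: [0.5185, -0.1264, 0.1946]
tool_rot: [0.001, 0.705, 0.709, 0.0]
wrist_force: [-0.2, -0.4, -0.4]
width: 0.189
t 14.35 p [ 0.5185 -0.1264  0.1946] yaw 90.33 zax [ 0.002 -0.001 -1.   ] w 0.189 F [-0.2 -0.4 -0.4] q6 -0.47
tool delta /0.1: [ 0.011 -0.014  0.626]
az: 0.0002
```

View pics/scene11.png

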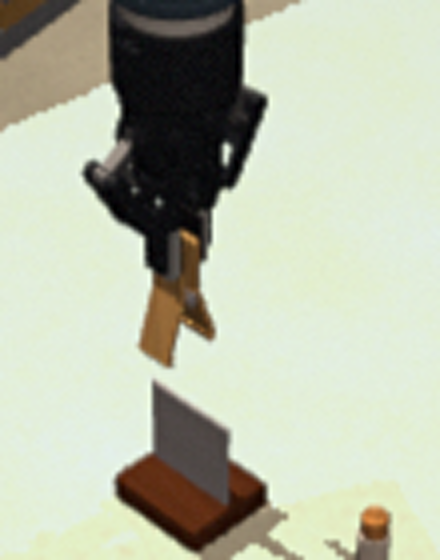

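Run:
```python
from h import *
for c in((140,347),(172,365),(212,338)):
    o,d=ray("scene",270+(c[0]+.5)/4-.5,80+(c[1]+.5)/4-.5)
    for x in(.500,.505,.535,.539):
        s=(x-o[0])/d[0]; print(c,(o+s*d).round(4))
for p in ([.5185,-.1264,.17],):print((proj("scene",p)-[270,80])*4)
c=(190,300);o,d=ray("scene",270+(c[0]+.5)/4-.5,80+(c[1]+.5)/4-.5);s=(.5185-o[0])/d[0];print("pin",o+s*d)
```

```text
(140, 347) [ 0.5    -0.1789  0.0912]
(140, 347) [ 0.505  -0.1736  0.0972]
(140, 347) [ 0.535  -0.1417  0.133 ]
(140, 347) [ 0.539  -0.1375  0.1378]
(172, 365) [ 0.5    -0.1486  0.0934]
(172, 365) [ 0.505  -0.1435  0.0993]
(172, 365) [ 0.535  -0.113   0.1351]
(172, 365) [ 0.539  -0.1089  0.1398]
(212, 338) [ 0.5    -0.1121  0.1368]
(212, 338) [ 0.505  -0.1073  0.1425]
(212, 338) [ 0.535  -0.0784  0.1763]
(212, 338) [ 0.539  -0.0746  0.1808]
[173.512651   297.81835557]
pin [ 0.5185     -0.11331191  0.17662848]
```

```bash
python3 -m creep '[[[0,0,-0.05,0,0,-0.008],[0,0,-0.1,0,0,-0.009],[0,0,-0.12,0,0,-0.008],[0,0,-0.08,0,0,-0.008],[0.08,0.022,0,0,0,0],[0.16,0.044,0,0,0,0],[0.22,0.061,0,0,0,0],[0.26,0.073,0,0,0,0]]]'
python3 -m creep '[[[0.28,0.078,0,0,0,0],[0.28,0.078,0,0,0,0],[0.28,0.078,0,0,0,0],[0.26,0.073,0,0,0,0],[0.22,0.061,0,0,0,0],[0.17,0.047,0,0,0,0],[0.12,0.033,0,0,0,0],[0.06,0.015,0,0,0,0]]]'
python3 - <<'E'
from h import *
st([.559,.1225,.137],96.3)
for n,b in(("scene",(310,80,130,150)),):
    p,d=vision.camera(n); zoom(n,np.clip(p*1.6,0,255).astype(np.uint8),*b,4,f"pics/{n}12.png")
E
```

```text
time_s: 15.25
ee_pos: [0.5298, -0.0515, 0.2276]
tool_rot: [-0.0, 0.668, 0.744, -0.0]
wrist_force: [-0.1, 0.4, -0.4]
width: 0.191
time_s: 16.05
ee_pos: [0.5575, 0.1201, 0.2275]
tool_rot: [-0.0, 0.667, 0.745, -0.0]
wrist_force: [-0.5, -0.2, -0.0]
width: 0.194
t 16.05 p [0.5575 0.1201 0.2275] yaw 96.34 zax [-0.  0. -1.] w 0.194 F [-0.5 -0.2 -0. ] q6 -0.11
tool delta /0.1: [0.022 0.018 0.905]
az: 0.0002
```

View pics/scene12.png

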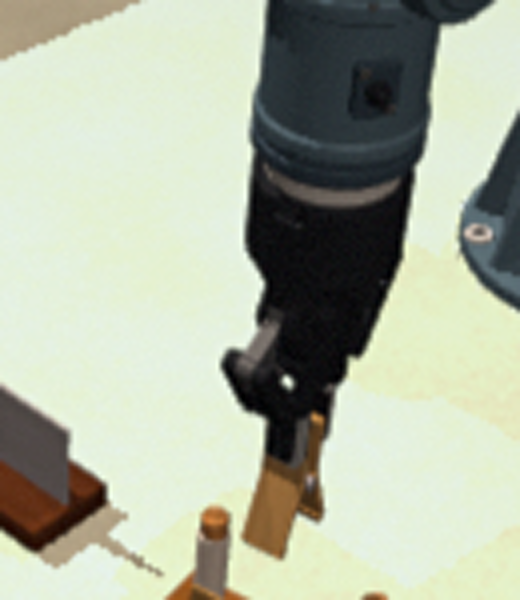

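```bash
python3 -m creep '[[[0.02,0.018,0.03,0,0,0],[0,0,0.08,0,0,0],[0,0,0.12,0,0,0],[0,0,0.12,0,0,0],[0,0,0.12,0,0,0],[0,0,0.09,0,0,0],[0,0,0.03,0,0,0],[0,0,0,0,0,0]]]'
python3 - <<'E'
from h import *
st([.559,.1225,.137],96.3)
for n,b in(("scene",(330,130,110,150)),):
    p,d=vision.camera(n); zoom(n,np.clip(p*1.6,0,255).astype(np.uint8),*b,4,f"pics/{n}13.png")
E
```

```text
time_s: 16.9
ee_pos: [0.559, 0.1209, 0.1681]
tool_rot: [-0.0, 0.667, 0.745, -0.0]
wrist_force: [0.3, -0.6, -0.6]
width: 0.194
t 16.9 p [0.559  0.1209 0.1681] yaw 96.27 zax [-0.001 -0.    -1.   ] w 0.194 F [ 0.3 -0.6 -0.6] q6 -0.1
tool delta /0.1: [0.016 0.003 0.311]
az: -0.0002
```

View pics/scene13.png

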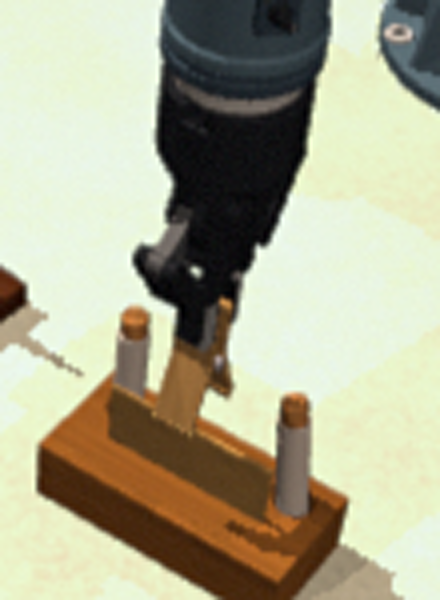

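Run:
```python
from h import *
for c in((156,413),(192,433),(229,394)):
    o,d=ray("scene",330+(c[0]+.5)/4-.5,130+(c[1]+.5)/4-.5)
    for x in(.539,.543,.575,.579):
        s=(x-o[0])/d[0]; print(c,(o+s*d).round(4))
```

```text
(156, 413) [0.539  0.0821 0.0574]
(156, 413) [0.543  0.085  0.0627]
(156, 413) [0.575  0.108  0.1049]
(156, 413) [0.579  0.1109 0.1101]
(192, 433) [0.539  0.11   0.0609]
(192, 433) [0.543  0.1127 0.0662]
(192, 433) [0.575  0.1343 0.1082]
(192, 433) [0.579  0.1371 0.1135]
(229, 394) [0.539  0.1316 0.111 ]
(229, 394) [0.543  0.1342 0.116 ]
(229, 394) [0.575  0.1547 0.1555]
(229, 394) [0.579  0.1573 0.1604]
```

```bash
python3 -m creep '[[[0.012,0,0.02,0,0,0],[0,0,0.04,0,0,0],[0,0,0.06,0,0,0],[0,0,0.07,0,0,0],[0,0,0.07,0,0,0],[0,0,0.05,0,0,0],[0,0,0.03,0,0,0],[0,0,0,0,0,0]]]'
python3 - <<'E'
from h import *
st([.559,.1225,.134],96.3)
for n,b in(("scene",(330,130,110,150)),("top",(200,210,150,110))):
    p,d=vision.camera(n); zoom(n,np.clip(p*1.6,0,255).astype(np.uint8),*b,4,f"pics/{n}14.png")
E
```

```text
time_s: 17.75
ee_pos: [0.5588, 0.1221, 0.1341]
tool_rot: [-0.0, 0.667, 0.745, -0.0]
wrist_force: [0.4, -0.3, 0.1]
width: 0.196
t 17.75 p [0.5588 0.1221 0.1341] yaw 96.27 zax [-0.001  0.    -1.   ] w 0.196 F [ 0.4 -0.3  0.1] q6 -0.1
tool delta /0.1: [0.004 0.003 0.001]
az: -0.0002
```

View pics/scene14.png

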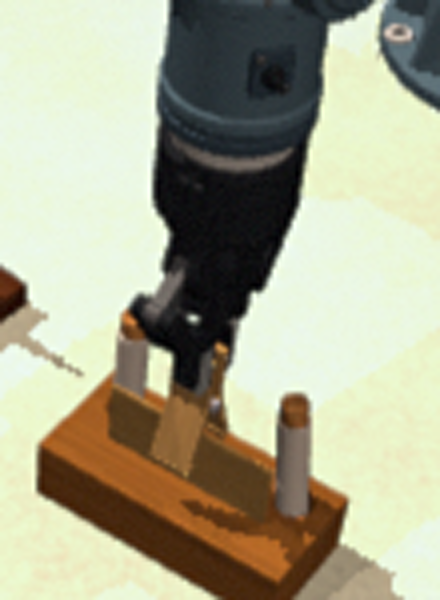

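View pics/top14.png

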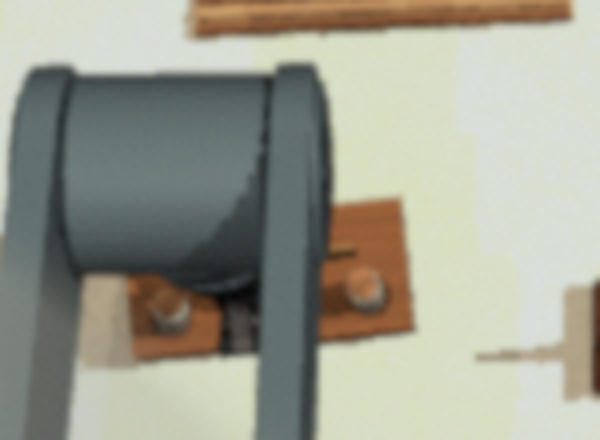

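```bash
python3 -m creep '[[[0,0,0,0,0,0],[0,0,0,0,0,0],[0,0,0,0,0,0],[0,0,0,0,0,0],[0,0,0,0,0,0],[0,0,0,0,0,0],[0,0,0,0,0,0],[0,0,0,0,0,0]]]'
python3 - <<'E'
from h import *
st([.559,.1225,.134],96.3)
p,d=vision.camera("scene"); zoom("s",np.clip(p*1.6,0,255).astype(np.uint8),350,195,60,70,8,"pics/scene15.png")
E
```

```text
time_s: 18.65
ee_pos: [0.5592, 0.1221, 0.1348]
tool_rot: [-0.0, 0.667, 0.745, -0.0]
wrist_force: [0.1, 0.5, -0.5]
width: 0.197
t 18.65 p [0.5592 0.1221 0.1348] yaw 96.27 zax [-0.  0. -1.] w 0.197 F [ 0.1  0.5 -0.5] q6 -0.1
tool delta /0.1: [ 0.004 -0.001  0.008]
az: -0.0002
```

View pics/scene15.png

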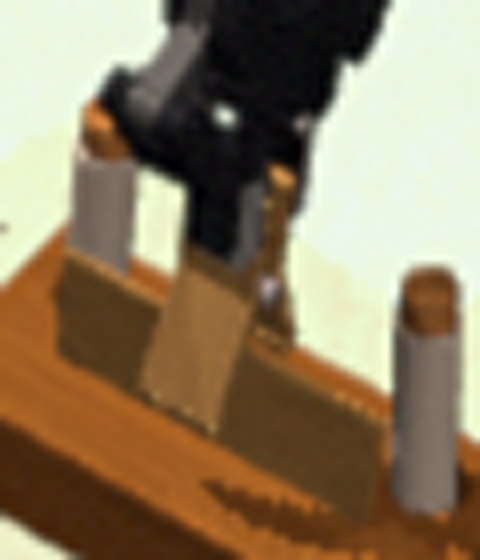

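Run:
```python
from h import *
for c in((142,393),(213,433),(270,290)):
    o,d=ray("scene",350+(c[0]+.5)/8-.5,195+(c[1]+.5)/8-.5)
    for x in((.575,.578) if c[0]<250 else (.558,)):
        s=(x-o[0])/d[0]; print(c,(o+s*d).round(4))
# expected pixel of back tip hidden: card edge line middle
print((proj("scene",[.559,.1225,.09])-[350,195])*8)
```

```text
(142, 393) [0.575  0.1078 0.0673]
(142, 393) [0.578  0.1099 0.0714]
(213, 433) [0.575  0.1344 0.0709]
(213, 433) [0.578  0.1364 0.075 ]
(270, 290) [0.558  0.1355 0.1195]
[219.16823832 334.65909567]
```

```bash
python3 -m creep '[[[0,0,-0.01,0,0,0],[0,0,-0.015,0,0,0],[0,0,-0.015,0,0,0],[0,0,0,0,0,0],[0,0,0,0,0,0],[0,0,0,0,0,0],[0,0,0,0,0,0],[0,0,0,0,0,0]]]'
python3 - <<'E'
from h import *
st([.559,.1225,.134],96.3)
p,d=vision.camera("scene"); zoom("s",np.clip(p*1.6,0,255).astype(np.uint8),350,195,60,70,8,"pics/scene16.png")
E
```

```text
time_s: 19.5
ee_pos: [0.5591, 0.1221, 0.1387]
tool_rot: [-0.0, 0.667, 0.745, -0.0]
wrist_force: [-0.2, -0.7, -0.4]
width: 0.191
t 19.5 p [0.5591 0.1221 0.1387] yaw 96.27 zax [-0.  0. -1.] w 0.191 F [-0.2 -0.7 -0.4] q6 -0.1
tool delta /0.1: [ 0.004 -0.001  0.047]
az: -0.0002
```

View pics/scene16.png

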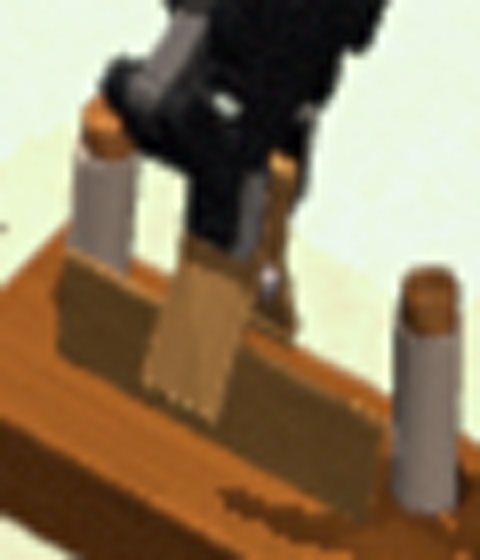

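```bash
python3 -c "
from rig import sign_off
print(sign_off())"
```

```text
the job is handed in; nothing more can be done
None
```

I moved the tube to the empty end hole and left the clip held squeezed open over the middle of the card's top edge. I handed the job in at 19.5 s; no verdict came back.

**Tube:** I pushed it down until the force rose to about 17 N at the expected floor height, then let go. The pictures after that show it standing in the end hole, about upright.

**Clip:** I squeezed it open, lifted it off the strip and brought it over the card.
- **Position:** by the last pictures, one jaw hangs on each side, about 14 mm below the card's edge (good to about 3 mm) and centred on the card to within a few mm. The tip on the far side is hidden behind the card, so I never measured it in the final pose.
- **Grip:** the opening reading stayed steady at about 0.19 and the wrist force was under 1 N, so I saw no sign of it touching the card or the rack.

**What did not go as planned:**
- **Other tube:** when I gripped the first tube, the gripper's finger linkage pressed on the other tube. It now leans slightly in its hole, its top moved by about 10 mm, so its centre moved by roughly half that, well under the 25 mm limit. I left it leaning.
- **Clip slip:** the clip slid about 12 mm down in the fingers as it opened, so they hold only the upper part of its handles. I set the final height from the tip position I measured after that.

The jar, cone and tong were not near any of the moves.

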